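Lock a drying tray onto the stack

TASK

Unlock the blue slide latch by pulling its red knob fully out until it snaps, lift the yellow tray with the rust-coloured samples over to the dock and lower it gently onto the grey tray so that its four corner pins drop into the sockets, then push the red knob fully home so the bolt locks it. Keep the yellow tray level, and leave the white tray and everything else on the bench where it stands.

Things in the scene. Friction and masses are not known exactly. Their poses are not given: they have to be found in the camera images.
- dock: Steel dock fixed to the bench (place and yaw vary), carries the fixed grey lower tray. Origin on the bench under that tray's centre; x along its grip rail (120 mm side), y along its 100 mm side towards the latch. Base plate 150 x 125 x 10. Four corner posts 22 x 22 at x +-49, y +-39, tops 66 above the bench, each with a square socket 13 wide, 18 deep. The grey rail's top is 60 above the bench.
- dock_seat (a point): Point where the yellow tray's point tray_grip must come to lie when the tray is fully seated: on the dock's centre line, 102 mm above the bench; axes as the dock's.
- latch_block (a point): Centre of the top of the blue latch block, fixed on the dock's +y side, axes as the dock's. The block is 44 (x) x 30 (y), its top 104 mm above the bench; it spans 58 to 88 mm from the dock's centre along y. A brass plug on it stands 4 higher.
- tray_grip (a point): Yellow loose tray with two rust-coloured panels, about 0.3 kg, standing on its pins in one of two places. Point: mid-tray on the grip rail, 14 mm below the rail's top, 50 above the pin tips; x along the rail, z up. Rail 16 thick (y), 116 long, 44 high above the floor: grasp it from above across the 16 mm. Corner posts end 20 above this point, panel tops lie 27 below it.
- tray: The yellow tray again; origin level with the pin tips under its centre, axes as tray_grip. Floor 120 (x) x 100 (y) x 6 mm, its underside 14 above the pin tips. Corners at x +-49, y +-39: below, tapered steel pins 8 in diameter, 14 long; above, 22 x 22 posts. It may be stacked either way round (half a turn makes no difference).
- white_tray_grip (a point): The same point on the white tray with dark grey panels: same shape and size. Not to be moved.
- latch (a joint): Latch travel in m: 0 = home (bolt over the tray space: locks the upper tray, or blocks it from being put in), 0.035 = fully out; stroke along the dock's +y. A spring detent holds it at both ends: about 8 N (10 with friction) moves it to mid-travel (0.0175), beyond which it snaps by itself to the other end. Starts home.
- knob (a point): Centre of the red knob: disc 40 mm in diameter, 14 thick, axis level along the dock's y, 84 above the bench, on a steel rod 12 in diameter. Axes as the dock's. Home, it is 135 mm from the dock's centre with 40 mm of bare rod behind the disc; out, 170 mm with 75. Hook it behind the disc from above, fingers either side of the rod, or pinch it; push it home on its outer face.
- bottle: Green bottle that stands free on the bench, 64 mm in diameter and 200 high; origin at the centre of its underside. An obstacle between the trays and the dock; leave it standing.
- tape: Blue roll of tape lying flat, 72 mm in diameter and 25 high; origin under its centre. Leave alone.
- can: Steel can with a pale label, 72 mm in diameter and 90 high; origin at the centre of its underside. Leave alone.
- jar: Small jar with a white lid, 64 mm in diameter and 85 high; origin at the centre of its underside. Leave alone.
- brush: Brush lying flat, 200 mm long along its x, origin near its middle. Leave alone.
- spatula: Spatula lying flat, 220 mm long along its x, origin near its middle. Leave alone.
Not all that is in view belongs to the job. Of the things that look like the tray, the smaller one is meant.

How it is judged:
By the outcome, as a careful person would: the job done as asked, in the order asked, and still so for the second after the job is handed in, with the robot touching nothing.
It also fails if it takes over 66 s, if anything falls off the work surface, if the arm or the gripper's body presses on something with over 40 N, if the wrist force passes 120 N, or if a joint passes its speed limit or range.

ROBOT

A 6-joint arm with a two-finger parallel gripper is mounted at the origin on the work surface. World frame = base frame: x ahead of the robot, y to its left, z up, the work surface at z = 0. Lengths are in m, angles in rad, forces in N, time in s.
With the tool pointing down it reaches from about 0.3 to 0.775 m from the base axis. Payload 14.6 kg.
Tool frame: the origin (TCP) lies at the very end of the fingers, on their centre line; the grasp point (between the pads) lies 19 mm behind it; z points along the fingers, x is the direction in which the jaws open and shut, and the axes are right-handed (so a half turn about z gives the same grasp; the last joint's range is limited). The gripper opens to 94 mm and grips with 3 to 60 N. Pads are 16 mm wide; open, the fingers measure 119 mm over their backs; the gripper's body (75 mm by 177 mm) begins 78 mm behind the grasp point.
Start: joints at [-1.382, 0.3, 1.521, -0, 1.321, -0.067], TCP at [0.139, -0.532, 0.205] pointing down, gripper open.
Joint ranges: [-3.03, 3.03], [-0.79, 2.21], [0.23, 2.52], [-1.04, 4.18], [0, 3.07], [-2.55, 2.55]. Speed limits (rad/s): [2.22, 2.22, 2.57, 3.14, 3.14, 3.14].

INTERFACE

Orientations are given as [roll, pitch, yaw] about the fixed x, y, z axes, in that order (R = Rz(yaw) Ry(pitch) Rx(roll)).
In Python, from station import ctrl gives the robot as it stands.
- The arm moves only by the shell command python3 -m inch 'ROWS' [FORCE]. ROWS is JSON, one flat list of numbers, 7 for each row, row after row: the shift along the tool's x, y, z in cm, then the turn, a rotation vector about the tool's x, y, z in rad, then the opening, from 0 (shut) to 1 (fully open). In form: [tx, ty, tz, wx, wy, wz, claw, tx, ty, tz, wx, wy, wz, claw, ...]. A call has 1 to 20 rows; each row shifts and turns the commanded pose from where the row before left it, along the tool's axes as they then stand; what a row does not reach is not made up. A row lasts 1/8 s, in which the tool goes at most 62.5 mm and 10.7 degrees, less where a joint would pass 70% of its speed; a pose out of reach is approached as far as the arm can. A call is refused whole if a number of a shift passes 6.25 or a number of a turn 0.188, either way. A call with a gripper value outside its range is refused whole. The fingers move at their own pace and stop on an object; FORCE is the grip in N (left out, the last holds). Time passes only in rows, so rows that do not move let the fingers close. It gives the time, the measured TCP pose, the force and the opening at its end, in the units of the state.
- ctrl.get_obs(): the state, without advancing time (a new reading comes with each control period).
- ctrl.camera(name): name is "scene" or "top" or "wrist"; returns (picture, depth): 400x640x3 uint8, red, green, blue; 400x640 float32, m along the optical axis (not along the pixel's ray), 0 where there is no reading.
- ctrl.camera_params(name): a dict with "vertical_fov" (degrees; the focal length in pixels is half the picture's height over the tangent of half this angle, whatever the lens; pixels are square), "cx", "cy" (the principal point, pixels), "camera_from_world" (4x4, takes a point from world to camera coordinates); the wrist camera has in their place "mount" (4x4, takes a point from camera to tool coordinates, whose origin is the TCP and whose axes are the tool frame's). Camera axes: x right, y down, z forward; pixel columns grow to the right and rows downward; lengths in m; the calibration is good to about 2 mm. A picture is of the moment at which its call begins: read the wrist's pose just before it. camera_params takes no time and is no camera call.
- ctrl.hand_in(): hands the job in, once; it reports no verdict.
Trained networks look in the newest picture that a camera, given by its name, has taken for a name from the list of things; names that differ only in an ending like _2 or _b are one class to them, and where a whole thing is asked for, a point or a joint stands for the part that bears it (a point fixed in the world has none). Each returns a list of dicts, best first, with "score" (0 to 1); they miss things now and then, are a little off and sometimes report something else, mostly with a low value. They report only what shows in the picture. A call takes as long as a camera call. They do not tell look-alikes from the thing itself.
- ctrl.spot_in(camera, label): "bbox" ([centre column, centre row, width, height] in pixels, round what is visible of it).
- ctrl.place_of(camera, label): "centre" ([column, row] in pixels: a listed point, or the origin of a listed thing).
The state is a dict: "time_s": time; "qpos": joint angles; "joint_vel": joint speeds; "tau": joint torques, N m; "ee_pos": TCP position; "eef_rot": TCP orientation; "force": force on the tool from outside, world axes, zero at the start; "moment": the same for the moment, N m; "grip_width": finger opening in m.
Only numpy, scipy, OpenCV 4.12 (cv2) and the standard library are available. Lean on these libraries where they do the work, as an engineer would, in place of code of your own. Each camera call takes 0.05 s, during which the arm holds its last target. There are 200 camera calls.

## Working session

There is one attempt and no reset: what is moved stays moved. The work goes in short steps, Python scripts to look and compute and a shell command to move; the robot and the scene stay as the last step left them, time stands still between calls to the robot, and variables do not carry over. Pictures are saved under pics/ and viewed, about 8 in all and at most 12, crops included, and the job is handed in when it is done.

```bash
ls; mkdir -p pics
cat > h.py <<'E'
import numpy as np, cv2
from station import ctrl
from scipy.spatial.transform import Rotation as R
def T():
    o=ctrl.get_obs(); M=np.eye(4); M[:3,:3]=R.from_euler('xyz',o['eef_rot']).as_matrix(); M[:3,3]=o['ee_pos']; return M
def shot(cam,name=None):
    p=ctrl.camera_params(cam)
    W=T()@np.array(p['mount']) if 'mount' in p else np.linalg.inv(np.array(p['camera_from_world']))
    im,d=ctrl.camera(cam)
    if name: cv2.imwrite('pics/'+name,im[:,:,::-1])
    f=200/np.tan(np.radians(p['vertical_fov'])/2)
    return im,d,dict(W=W,f=f,cx=p['cx'],cy=p['cy'])
def ray(k,u,v):
    r=np.array([(u-k['cx'])/k['f'],(v-k['cy'])/k['f'],1]); return k['W'][:3,:3]@r,k['W'][:3,3]
def atz(k,u,v,z):
    r,o=ray(k,u,v); return o+r*(z-o[2])/r[2]
def cloud(k,d):
    v,u=np.mgrid[:400,:640]; P=np.stack([(u-k['cx'])/k['f']*d,(v-k['cy'])/k['f']*d,d],-1)
    P=P@k['W'][:3,:3].T+k['W'][:3,3]; P[d==0]=np.nan; return P
def delta(x,y,z,yaw=None):
    M=T(); t=M[:3,:3].T@(np.array([x,y,z])-M[:3,3])*100; return t
E
python3 - <<'E'
from h import *
np.set_printoptions(precision=3,suppress=True)
o=ctrl.get_obs(); print(o)
im,d,k=shot('top','top1.png'); P=cloud(k,d); np.savez('top1.npz',im=im,d=d,P=P)
Z=dict(tray_grip=.05,white_tray_grip=.05,dock_seat=.102,latch_block=.104,knob=.084,bottle=0,tape=0,can=0,jar=0,brush=0,spatula=0)
for n,z in Z.items():
    for r in ctrl.place_of('top',n)[:3]:
        print(n,round(r['score'],2),np.array(r['centre']),atz(k,*r['centre'],z))
im,d,k=shot('scene','scene1.png')
E
```

```text
pics
{'time_s': 0.0, 'qpos': array([-1.382,  0.3  ,  1.522,  0.   ,  1.321, -0.067]), 'joint_vel': array([-0.   , -0.001, -0.002,  0.001, -0.001,  0.   ]), 'tau': array([  0.002, -53.181, -35.274,   0.071,   0.024,  -0.   ]), 'ee_pos': array([ 0.139, -0.532,  0.205]), 'eef_rot': array([-3.142,  0.001, -1.315]), 'force': array([ 0.814,  0.419, -0.022]), 'moment': array([ 0.016, -0.02 ,  0.01 ]), 'grip_width': 0.09412255674044909}
tray_grip 0.97 [473.5 268.2] [ 0.345 -0.461  0.05 ]
tray_grip 0.74 [437.2 187.7] [ 0.589 -0.356  0.05 ]
white_tray_grip 0.68 [387.5 222.5] [ 0.482 -0.202  0.05 ]
dock_seat 0.73 [302.  202.3] [0.538 0.057 0.102]
latch_block 0.75 [273.2 196.7] [0.554 0.141 0.104]
knob 0.64 [254.  198.8] [0.549 0.2   0.084]
bottle 0.67 [363.5 171.7] [ 0.645 -0.136  0.   ]
tape 0.62 [328.5 251.7] [ 0.39  -0.025  0.   ]
can 0.76 [304.2 135.4] [0.761 0.054 0.   ]
jar 0.71 [172.5 199.3] [0.553 0.471 0.   ]
jar 0.18 [272.3 197.8] [0.559 0.154 0.   ]
brush 0.58 [193.5 246.3] [0.405 0.4   0.   ]
spatula 0.88 [361.3 131.8] [ 0.774 -0.129  0.   ]
```

View pics/top1.png

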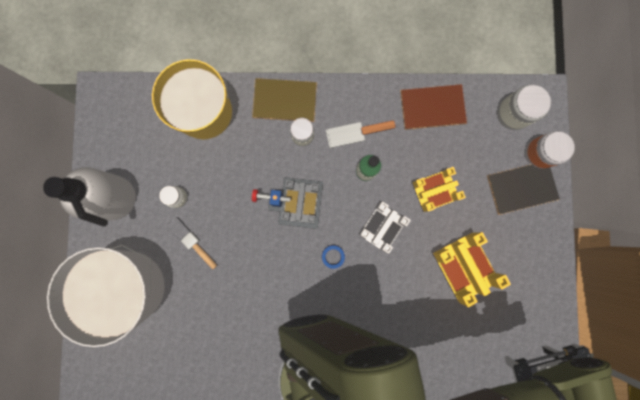

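View pics/scene1.png

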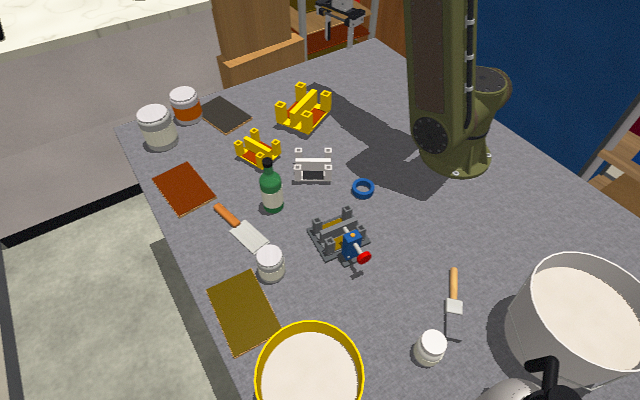

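Top view: dock at about (302,202), latch and knob to its left at (255,195), the small yellow tray at (438,189), the large look-alike at (472,268), the bottle at (369,166). The small tray and the knob now need a closer look with the wrist camera.

```bash
cat >> h.py <<'E'
def plan(x,y,z,yaw,n):
    """print per-row figures to reach pose (tool down) in n rows"""
    M=T(); o=ctrl.get_obs(); G=(R.from_euler('z',yaw)*R.from_euler('x',np.pi))
    w=(R.from_matrix(M[:3,:3]).inv()*G).as_rotvec()
    t=M[:3,:3].T@(np.array([x,y,z])-M[:3,3])*100
    print('total t cm',t.round(2),'w',w.round(4),'| if turn first, t',(G.as_matrix().T@(np.array([x,y,z])-M[:3,3])*100).round(2),'yaw',o['eef_rot'][2].round(4),'t',o['time_s'])
E
python3 - <<'E'
from h import *
print(np.round(ctrl.camera_params('wrist')['mount'],3),ctrl.camera_params('wrist')['vertical_fov'])
z=np.load('top1.npz'); P=z['P'];im=z['im'].astype(int)
s=(im[...,0]>150)&(im[...,1]>120)&(im[...,2]<90)
r=np.zeros_like(s); r[160:215,410:470]=1
q=P[s&r]; q=q[~np.isnan(q[:,0])]
print(len(q),q[:,2].min(),q[:,2].max(),np.median(q,0)); t=q[q[:,2]>.045]; print(cv2.minAreaRect(t[:,:2].astype('f4')))
plan(.55,-.33,.32,-1.315,12)
E
```

```text
[[ 1.    -0.     0.    -0.   ]
 [-0.     0.965  0.261 -0.075]
 [-0.    -0.261  0.965 -0.177]
 [ 0.     0.     0.     1.   ]] 63.65979042006515
756 -0.000400636214945127 0.07611972104445863 [ 0.58355494 -0.35595812  0.04971773]
((0.5851393938064575, -0.35872671008110046), (0.09718948602676392, 0.12023548036813736), 20.33085823059082)
total t cm [ -9.16 -44.86 -11.46] w [ 0.  0. -0.] | if turn first, t [ -9.16 -44.86 -11.46] yaw -1.315 t 0.65
```

```bash
python3 -m inch '[-1.0,-5.0,-1,0,0,0,1,-1,-5.6,-1,0,0,0,1,-1,-5.6,-1,0,0,0,1,-1,-5.6,-1,0,0,0,1,-1,-5.6,-1,0,0,0,1,-1,-5.6,-1,0,0,0,1,-1,-5.6,-1,0,0,0,1,-1,-5.6,-1,0,0,0,1,0,-4,-1,0,0,0,1,0,0,0,0,0,0,1,0,0,0,0,0,0,1]'
python3 - <<'E'
from h import *
np.set_printoptions(precision=4,suppress=True)
im,d,k=shot('wrist','w1.png'); P=cloud(k,d); np.savez('w1.npz',im=im,P=P)
for r in ctrl.place_of('wrist','tray_grip')[:2]: print(r['score'],r['centre'],atz(k,*r['centre'],.05))
i=im.astype(int); s=(i[...,0]>120)&(i[...,1]>90)&(i[...,2]<90)&(P[...,2]>.045)
t=P[s]; print(len(t),np.percentile(t,[0,5,50,95,100],axis=0)); 
t=t[np.hypot(t[:,0]-.585,t[:,1]+.358)<.09]
for lo,hi in((.066,.08),(.058,.0665)):
    q=t[(t[:,2]>lo)&(t[:,2]<hi)]; print(len(q),cv2.minAreaRect(q[:,:2].astype('f4')))
plan(.5,.17,.32,-.07,14)
E
```

```text
time_s: 2.02
ee_pos: [0.5847, -0.333, 0.2949]
eef_rot: [3.141, 0.0, -1.315]
force: [0.4, 0.3, -0.6]
grip_width: 0.0937
0.72 [340.4, 181.2] [ 0.5845 -0.3602  0.05  ]
0.66 [351.8, 350.4] [ 0.3327 -0.4487  0.05  ]
4854 [[ 0.2585 -0.6909  0.045 ]
 [ 0.278  -0.5263  0.0486]
 [ 0.5321 -0.3893  0.0668]
 [ 0.6411 -0.2924  0.4109]
 [ 0.7541 -0.2774  0.4176]]
575 ((0.5868040323257446, -0.35964059829711914), (0.09848969429731369, 0.12011115998029709), 20.465843200683594)
850 ((0.5880048871040344, -0.3596271574497223), (0.09723225980997086, 0.11914154887199402), 19.779909133911133)
total t cm [-50.84  -4.52  -2.45] w [ 0.0001  0.0002 -1.2461] | if turn first, t [-11.93 -49.62  -2.45] yaw -1.3161 t 2.125
```

View pics/w1.png

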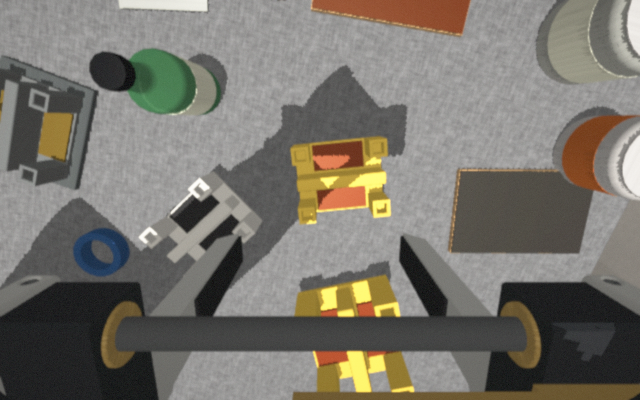

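```bash
python3 -m inch '[-4.84,-1.27,0,0,0,-0.178,1,-4.54,-2.1,0,0,0,-0.178,1,-4.1,-2.87,0,0,0,-0.178,1,-3.52,-3.55,0,0,0,-0.178,1,-2.84,-4.12,0,0,0,-0.178,1,-2.06,-4.56,0,0,0,-0.178,1,-1.22,-4.85,0,0,0,-0.178,1,-1.3,-4.5,0,0,0,0,1,-1.3,-4.5,0,0,0,0,1,-1.3,-4.5,0,0,0,0,1,-1.3,-4.5,0,0,0,0,1,0,0,0,0,0,0,1,0,0,0,0,0,0,1]'
python3 - <<'E'
from h import *
np.set_printoptions(precision=4,suppress=True)
im,d,k=shot('wrist','w2.png'); P=cloud(k,d); np.savez('w2.npz',im=im,P=P)
for n,z in dict(dock_seat=.102,latch_block=.104,knob=.084).items():
  for r in ctrl.place_of('wrist',n)[:1]: print(n,r['score'],r['centre'],atz(k,*r['centre'],z))
i=im.astype(int); red=(i[...,0]>120)&(i[...,1]<60)&(i[...,2]<60)
blue=(i[...,2]>100)&(i[...,0]<80)&(P[...,2]>.09)
for m in(red&(P[...,2]>.05)&(P[...,2]<.11),blue&(P[...,2]<.112)):
    q=P[m]; print(len(q),np.percentile(q,[1,50,99],axis=0),cv2.minAreaRect(q[:,:2].astype('f4')))
b=(P[...,2]>.05)&(P[...,2]<.07)&(abs(P[...,0]-.54)<.1)&(abs(P[...,1]-.055)<.062)
print(b.sum(),cv2.minAreaRect(P[b][:,:2].astype('f4')))
E
```

```text
time_s: 3.75
ee_pos: [0.5458, 0.1996, 0.2956]
eef_rot: [3.141, -0.0, -0.07]
force: [-0.3, 1.0, -0.8]
grip_width: 0.094
dock_seat 0.84 [330.8, 288.9] [0.5489 0.0623 0.102 ]
latch_block 0.97 [332.7, 233.0] [0.5558 0.1387 0.104 ]
knob 0.7 [334.6, 180.5] [0.5625 0.1993 0.084 ]
256 [[0.5461 0.1938 0.092 ]
 [0.5617 0.2001 0.0999]
 [0.5776 0.2061 0.103 ]] ((0.5620394945144653, 0.19991594552993774), (0.011696496047079563, 0.032647907733917236), 82.56066131591797)
354 [[0.5416 0.1252 0.0979]
 [0.565  0.1432 0.1021]
 [0.5763 0.1524 0.1037]] ((0.556587278842926, 0.13898812234401703), (0.02794598415493965, 0.039087872952222824), 80.22132873535156)
1998 ((0.5465108752250671, 0.06480869650840759), (0.10046113282442093, 0.12005987018346786), 83.68746185302734)
```

View pics/w2.png

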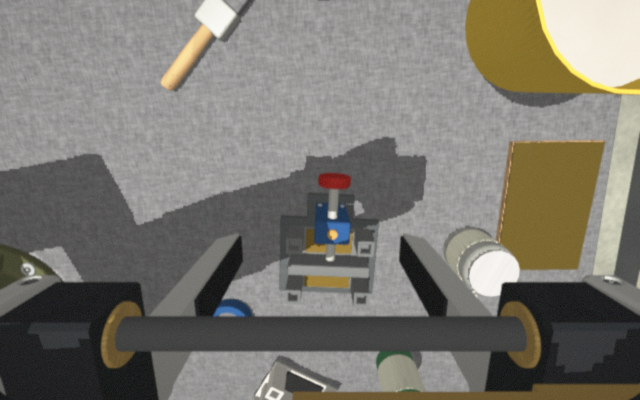

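Dock centre (0.5465, 0.0648), yaw −0.11; knob and block agree with that to about 2 mm. The knob shows at (334,181) with the bare rod below it in the picture. I'll go down behind the disc now.

```bash
python3 -m inch '[0,0,0,0,0,0.04,0.25,0.8,1.35,3,0,0,0,0.25,0.75,1.35,5,0,0,0,0.25,0,0,5,0,0,0,0.25,0,0,2,0,0,0,0.25,0,0,0,0,0,0,0.25,0,0,2,0,0,0,0.25,0,0,3,0,0,0,0.25,0,0,2.7,0,0,0,0.25,0,0,0,0,0,0,0.25]'
python3 - <<'E'
from h import *
c=np.array([.5465,.0648]);a=-.11
p=T()[:2,3]-c; print('dock xy',p@[np.cos(a),np.sin(a)],p@[-np.sin(a),np.cos(a)])
E
```

```text
time_s: 5.2
ee_pos: [0.558, 0.1717, 0.0683]
eef_rot: [3.141, 0.001, -0.109]
force: [-0.4, -0.0, 0.2]
grip_width: 0.0236
dock xy -0.00027312796833835125 0.10755841585781242
```

```bash
python3 -m inch '[0,-0.8,0,0,0,0,0.25,0,-0.8,0,0,0,0,0.25,0,-0.6,0,0,0,0,0.25,0,-0.6,0,0,0,0,0.25,0,-0.6,0,0,0,0,0.25,0,-0.6,0,0,0,0,0.25,0,-0.6,0,0,0,0,0.25,0,0,0,0,0,0,0.25]'
python3 - <<'E'
from h import *
np.set_printoptions(precision=4,suppress=True)
im,d,k=shot('wrist'); P=cloud(k,d)
i=im.astype(int); m=(i[...,0]>120)&(i[...,1]<60)&(i[...,2]<60)&(P[...,2]>.05)&(P[...,2]<.11)
c=np.array([.5465,.0648]);a=-.11
p=np.vstack([T()[:2,3],np.median(P[m][:,:2],0)])-c; print(m.sum(),'dock tcp,knob',p@np.array([[np.cos(a),-np.sin(a)],[np.sin(a),np.cos(a)]]))
E
```

```text
time_s: 6.2
ee_pos: [0.5632, 0.2178, 0.0685]
eef_rot: [3.141, 0.0, -0.109]
force: [-0.9, -3.0, 1.7]
grip_width: 0.0234
1751 dock tcp,knob [[-0.0002  0.1539]
 [ 0.001   0.1718]]
```

```bash
python3 -m inch '[0,1,0,0,0,0,0.3,0,0,-3,0,0,0,0.3,0,0,-5,0,0,0,1,0,0,-5,0,0,0,1,0,0,-5,0,0,-0.1,1,0,0,-5,0,0,-0.18,1,0,0,0,0,0,-0.184,1,0,0,0,0,0,-0.184,1,0,0,0,0,0,-0.184,1,0,0,0,0,0,-0.184,1,0,0,0,0,0,-0.184,1,0,0,0,0,0,-0.184,1,0,0,0,0,0,-0.184,1,0,0,0,0,0,-0.184,1,-4.9,-1.5,0,0,0,0,1,-4.9,-1.5,0,0,0,0,1,-4.9,-1.5,0,0,0,0,1,0,0,0,0,0,0,1,0,0,0,0,0,0,1]'
python3 - <<'E'
from h import *
np.set_printoptions(precision=4,suppress=True)
im,d,k=shot('wrist','w3.png'); P=cloud(k,d); np.savez('w3.npz',im=im,P=P)
for n,z in dict(dock_seat=.102,latch_block=.104,knob=.084).items():
  for r in ctrl.place_of('wrist',n)[:1]: print(n,r['score'],r['centre'],atz(k,*r['centre'],z))
i=im.astype(int); red=(i[...,0]>120)&(i[...,1]<60)&(i[...,2]<60)&(P[...,2]>.05)&(P[...,2]<.11)
q=P[red]; print(len(q),np.median(q,0))
b=(P[...,2]>.056)&(P[...,2]<.07)&(abs(P[...,0]-.546)<.1)&(abs(P[...,1]-.065)<.062)
print(b.sum(),np.percentile(P[b][:,2],[5,50,95]),cv2.minAreaRect(P[b][:,:2].astype('f4')))
plan(.56,-.36,.32,.353,1)
E
```

```text
time_s: 8.62
ee_pos: [0.5279, 0.0582, 0.2986]
eef_rot: [3.141, -0.0, 1.643]
force: [0.3, 0.7, 0.1]
grip_width: 0.0943
dock_seat 0.58 [325.2, 200.4] [0.5472 0.0652 0.102 ]
latch_block 0.55 [381.9, 208.7] [0.552  0.1337 0.104 ]
knob 0.87 [457.5, 221.0] [0.5666 0.2362 0.084 ]
234 [0.5607 0.2324 0.098 ]
1920 [0.0567 0.0589 0.0649] ((0.5472785830497742, 0.06977368146181107), (0.10937429964542389, 0.12027385085821152), 83.47606658935547)
total t cm [-42.01   0.12  -2.18] w [-0.0003  0.0001  1.2913] | if turn first, t [-11.48  40.41  -2.18] yaw 1.6443 t 8.825
```

View pics/w3.png

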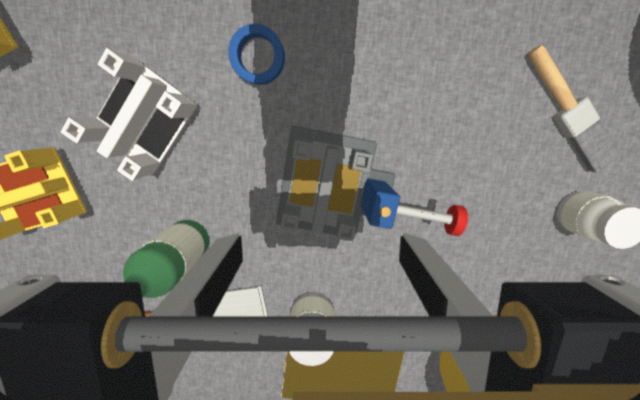

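Latch is out (knob at (457,220), no bolt showing over the tray space). Next: the same kind of look at the tray, in its grasp orientation, so that camera bias cancels.

```bash
python3 -m inch '[0,0,0,0,0,0.1845,1,0,0,0,0,0,0.1845,1,0,0,0,0,0,0.1845,1,0,0,0,0,0,0.1845,1,0,0,0,0,0,0.1845,1,0,0,0,0,0,0.1845,1,0,0,0,0,0,0.1845,1,-1.27,5.59,0,0,0,0,1,-1.27,5.59,0,0,0,0,1,-1.27,5.59,0,0,0,0,1,-1.27,5.59,0,0,0,0,1,-1.27,5.59,0,0,0,0,1,-1.27,5.59,0,0,0,0,1,-1.27,5.59,0,0,0,0,1,0,0,0,0,0,0,1,0,0,0,0,0,0,1]'
python3 - <<'E'
from h import *
np.set_printoptions(precision=4,suppress=True)
im,d,k=shot('wrist','w4.png'); P=cloud(k,d); np.savez('w4.npz',im=im,P=P)
for r in ctrl.place_of('wrist','tray_grip')[:2]: print(r['score'],r['centre'],atz(k,*r['centre'],.05))
i=im.astype(int)
t=P[(P[...,2]>.055)&(P[...,2]<.08)&(np.hypot(P[...,0]-.586,P[...,1]+.36)<.09)]
def fit(t,lab):
    q=t[:,:2].astype('f4'); r=cv2.minAreaRect(q); print(lab,len(q),r)
fit(t,'tray'); fit(t[t[:,2]>.066],'tray posts')
z=np.load('w3.npz'); Q=z['P']; c=np.array([.547,.065]);a=-.11
B=np.array([[np.cos(a),-np.sin(a)],[np.sin(a),np.cos(a)]])
for a_ in (-.105,-.115):
  B=np.array([[np.cos(a_),-np.sin(a_)],[np.sin(a_),np.cos(a_)]])
  for z_ in('w2','w3'):
    Q=np.load(z_+'.npz')['P'];L=(Q[...,:2]-c)@B
    m=(abs(L[...,0])<.07)&(abs(L[...,0])>.03)&(abs(L[...,1])<.06)&(Q[...,2]>.055)&(Q[...,2]<.07)
    q=Q[m]; r=cv2.minAreaRect(q[:,:2].astype('f4')); print(z_,m.sum(),r, np.percentile(L[m],[.5,99.5],axis=0).mean(0))
plan(.586,-.36,.031,.353,1)
E
```

```text
time_s: 10.82
ee_pos: [0.5795, -0.3391, 0.298]
eef_rot: [-3.141, 0.0, 0.352]
force: [-0.8, -0.0, 0.4]
grip_width: 0.0939
0.88 [322.5, 195.3] [ 0.5903 -0.3628  0.05  ]
0.8 [123.9, 194.3] [ 0.3369 -0.4546  0.05  ]
tray 2050 ((0.5864461064338684, -0.36048129200935364), (0.09997247159481049, 0.12095143646001816), 20.278322219848633)
tray posts 761 ((0.58644700050354, -0.36048975586891174), (0.09997203201055527, 0.12077763676643372), 20.275781631469727)
w2 1356 ((0.5465265512466431, 0.0649847760796547), (0.10097991675138474, 0.11994471400976181), 83.5758056640625) [-0.0006  0.0003]
w3 1392 ((0.5467453002929688, 0.06511048972606659), (0.09998608380556107, 0.12027482688426971), 83.47549438476562) [-0.0006  0.0001]
w2 1356 ((0.5465265512466431, 0.0649847760796547), (0.10097991675138474, 0.11994471400976181), 83.5758056640625) [-0.0005  0.0002]
w3 1392 ((0.5467453002929688, 0.06511048972606659), (0.09998608380556107, 0.12027482688426971), 83.47549438476562) [-0.0004  0.0001]
total t cm [-0.15  2.23 26.79] w [ 0.0003 -0.0004  0.0002] | if turn first, t [-0.14  2.24 26.79] yaw 0.3532 t 10.925
```

```bash
python3 -m inch '[-0.1,1.12,5,0,0,0,1,0,1.13,5,0,0,0,1,0,0,5,0,0,0,1,0,0,5,0,0,0,1,0,0,3,0,0,0,1,0,0,2,0,0,0,1,0,0,1.7,0,0,0,1,0,0,0,0,0,0,1,0,0,0,0,0,0,0,0,0,0,0,0,0,0,0,0,0,0,0,0,0,0,0,0,0,0,0,0,0,0,0,0,0,0,0,0,0,0,0,0,0,0]' 40
python3 -c "
from h import *
plan(.5865,-.3605,.031,.354,1)"
```

```text
time_s: 12.68
ee_pos: [0.586, -0.3614, 0.0315]
eef_rot: [3.142, -0.0, 0.352]
force: [0.7, 0.2, 0.3]
grip_width: 0.0377
total t cm [ 0.08 -0.07  0.05] w [ 0.     -0.     -0.0025] | if turn first, t [ 0.08 -0.07  0.05] yaw 0.3515 t 12.675
```

```bash
python3 -m inch '[0,0,0,0,0,0,0,0,0,0,0,0,0,0,0,0,0,0,0,0,0,0,0,0,0,0,0,0,0,0,0,0,0,0,0,0,0,-0.5,0,0,0,0,0,0,-1,0,0,0,0,0,0,-2,0,0,0,0,0,0,-3,0,0,0,0,0,0,-4,0,0,0,0,0,0,-5,0,0,0,0,0,0,-5,0,0,0,0,0,0,-3,0,0,0,0,0,0,-2,0,0,0,0,0,0,0,0,0,0,0]' 40
python3 -c "
from h import *
plan(.5474,.065,.285,1.457,1)"
```

```text
time_s: 14.55
ee_pos: [0.5861, -0.3616, 0.2893]
eef_rot: [3.138, -0.002, 0.352]
force: [-0.1, 0.0, -4.3]
grip_width: 0.0157
total t cm [ 11.05 -41.38   0.31] w [ 4.3000e-03 -2.0000e-04 -1.1055e+00] | if turn first, t [41.94 -8.69  0.43] yaw 0.3515 t 14.55
```

```bash
python3 -m inch '[0.5,-2,0,0,0,0,0,1,-3.6,0,0,0,0,0,1.2,-4.5,0,0,0,0,0,1.2,-4.5,0,0,0,0,0,1.2,-4.5,0,0,0,0,0,1.2,-4.5,0,0,0,0,0,1.2,-4.5,0,0,0,0,0,1.2,-4.5,0,0,0,0,0,1.2,-4.5,0,0,0,0,0,0.7,-2.7,0,0,0,0,0,0.45,-1.58,0,0,0,0,0,0,0,0,0,0,-0.13,0,0,0,0,0,0,-0.16,0,0,0,0,0,0,-0.17,0,0,0,0,0,0,-0.17,0,0,0,0,0,0,-0.17,0,0,0,0,0,0,-0.17,0,0,0,0,0,0,-0.1355,0,0,0,0,0,0,0,0,0,0,0,0,0,0,0]'
python3 - <<'E'
from h import *
np.set_printoptions(precision=4,suppress=True)
plan(.5474,.065,.285,1.457,1)
im,d,k=shot('wrist','w5.png'); P=cloud(k,d); M=T()
p=P.reshape(-1,3); p=p[~np.isnan(p[:,0])]; t=(p-M[:3,3])@M[:3,:3]   # tool coords
for lo,hi in((-.041,-.035),):
    q=t[(t[:,2]>lo)&(t[:,2]<hi)&(abs(t[:,0])<.08)&(abs(t[:,1])<.08)]; print(len(q),cv2.minAreaRect(q[:,:2].astype('f4')))
    for sx in(-1,1):
      for sy in(-1,1):
        s=q[(q[:,0]*sx>.02)&(q[:,1]*sy>.03)]; print(sx,sy,len(s),np.median(s,0) if len(s) else '')
z=ctrl.get_obs()['ee_pos'][2]
c=np.array([.5467,.0651]);
E
```

```text
time_s: 17.05
ee_pos: [0.5472, 0.0648, 0.2863]
eef_rot: [-3.141, 0.0, 1.454]
force: [0.4, -0.2, -3.9]
grip_width: 0.0157
total t cm [0.02 0.02 0.13] w [-0.0002  0.0001 -0.0035] | if turn first, t [0.02 0.02 0.13] yaw 1.4535 t 17.05
3646 ((2.2757798433303833e-05, -0.0265188068151474), (0.1007031574845314, 0.06973191350698471), 0.023932361975312233)
-1 -1 1638 [-0.0393 -0.0509 -0.0364]
-1 1 0 
1 -1 1649 [ 0.0393 -0.0509 -0.0364]
1 1 0
```

View pics/w5.png

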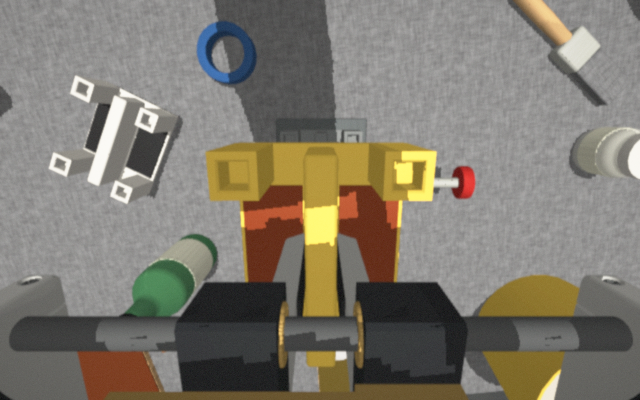

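Tray in hand is level, centred to under 1 mm and square with the jaws (posts at (235,172) and (410,172)); the dock posts show behind it. Lowering now.

```bash
python3 -m inch '[0.02,0.02,2,0,0,-0.0035,0,0,0,3,0,0,0,0,0,0,4,0,0,0,0,0,0,4,0,0,0,0,0,0,3,0,0,0,0,0,0,1.5,0,0,0,0,0,0,0.6,0,0,0,0,0,0,0,0,0,0,0,0,0,0,0,0,0,0]'
python3 -c "
from h import *
plan(.5474,.065,.0835,1.457,1)"
```

```text
time_s: 18.23
ee_pos: [0.5479, 0.0653, 0.1065]
eef_rot: [3.14, -0.0, 1.46]
force: [0.3, 0.8, -2.9]
grip_width: 0.0154
total t cm [-0.04 -0.05  2.3 ] w [ 0.0016 -0.0003  0.0034] | if turn first, t [-0.04 -0.05  2.3 ] yaw 1.4604 t 18.225
```

```bash
python3 -m inch '[-0.03,-0.03,0.3,0,0,0,0,0,0,0.3,0,0,0,0,0,0,0.3,0,0,0,0,0,0,0.2,0,0,0,0,0,0,0.2,0,0,0,0,0,0,0,0,0,0,0]'
python3 -m inch '[0,0,0.2,0,0,0,0,0,0,0.2,0,0,0,0,0,0,0.15,0,0,0,0,0,0,0.15,0,0,0,0,0,0,0.1,0,0,0,0,0,0,0.1,0,0,0,0,0,0,0,0,0,0,0]'
```

```text
time_s: 18.98
ee_pos: [0.547, 0.065, 0.0923]
eef_rot: [-3.141, 0.0, 1.46]
force: [0.3, 0.3, -3.9]
grip_width: 0.0156
time_s: 19.85
ee_pos: [0.5471, 0.065, 0.0835]
eef_rot: [3.142, -0.0, 1.461]
force: [-0.1, 0.5, -4.3]
grip_width: 0.016
```

```bash
python3 -m inch '[0,0,0.05,0,0,0,0,0,0,0.05,0,0,0,0,0,0,0,0,0,0,0]'; python3 -m inch '[0,0,0.05,0,0,0,0,0,0,0.05,0,0,0,0,0,0,0,0,0,0,0]'
```

```text
time_s: 20.23
ee_pos: [0.5472, 0.065, 0.0834]
eef_rot: [3.141, -0.0, 1.461]
force: [-5.6, -1.0, 7.9]
grip_width: 0.0158
time_s: 20.6
ee_pos: [0.5472, 0.065, 0.0834]
eef_rot: [3.141, -0.0, 1.461]
force: [-11.2, -0.4, 20.5]
grip_width: 0.0157
```

Seated at the predicted height (TCP 0.0834 against 0.0835). I'll release with a limited opening, since fully open fingers would touch the latch block, and then retreat.

```bash
python3 -m inch '[0,0,-0.15,0,0,0,0,0,0,0,0,0,0,0,0,0,0,0,0,0,0.4,0,0,0,0,0,0,0.4,0,0,0,0,0,0,0.4,0,0,0,0,0,0,0.4,0,0,0,0,0,0,0.4,0,0,-1,0,0,0,0.4,0,0,-3,0,0,0,0.4,0,0,-5,0,0,0,0.4,0,0,-5,0,0,0,0.4,0,0,-5,0,0,0,0.4,-2,-3,-2,0,0,0,0.4,0,0,0,0,0,0,0.4,0,0,0,0,0,0,0.4]'
python3 - <<'E'
from h import *
np.set_printoptions(precision=4,suppress=True)
im,d,k=shot('wrist','w6.png'); P=cloud(k,d)
t=P[(abs(P[...,0]-.547)<.1)&(abs(P[...,1]-.065)<.1)&(P[...,2]>.107)&(P[...,2]<.135)]
i=im.astype(int)
print(len(t),cv2.minAreaRect(t[:,:2].astype('f4')))
c=np.array([.5467,.0651]);a=-.1135;B=np.array([[np.cos(a),-np.sin(a)],[np.sin(a),np.cos(a)]])
L=(t[:,:2]-c)@B
for sx in(-1,1):
  for sy in(-1,1):
    s=t[(L[:,0]*sx>.04)&(L[:,1]*sy>.03)]; print(sx,sy,len(s),np.percentile(s[:,2],[50,90]) if len(s) else '')
red=(i[...,0]>120)&(i[...,1]<60)&(i[...,2]<60)&(P[...,2]>.05)&(P[...,2]<.107)
m=P[red]; Lr=(m[:,:2]-c)@B; m=m[Lr[:,1]>.1]; print('knob',(np.median(m[:,:2],0)-c)@B)
E
```

```text
time_s: 22.48
ee_pos: [0.5151, 0.0485, 0.2929]
eef_rot: [-3.142, -0.0, 1.46]
force: [0.3, 0.4, -0.2]
grip_width: 0.0376
2436 ((0.5469286441802979, 0.07895220071077347), (0.12802617251873016, 0.11994341760873795), 83.73372650146484)
-1 -1 270 [0.1197 0.1207]
-1 1 279 [0.1194 0.1206]
1 -1 190 [0.1193 0.1205]
1 1 4 [0.1198 0.1206]
knob [-0.0069  0.1671]
```

View pics/w6.png

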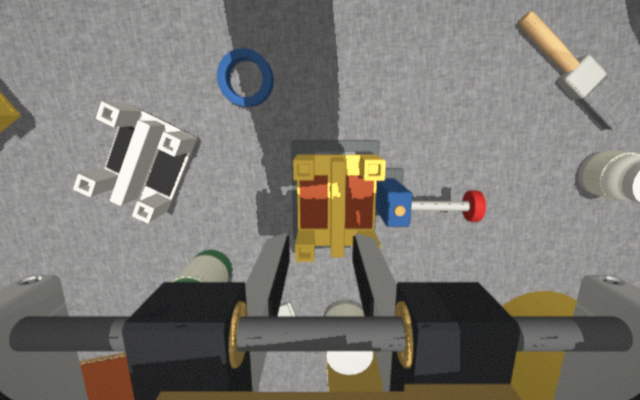

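All four posts stand at 0.1205 (level), the pins are in and the knob is still out at (475,206). Next I push it home with shut fingers on its outer face.

```bash
python3 -m inch '[0,0,0,0,0,0.1748,0,0,0,0,0,0,0.1748,0,0,0,0,0,0,0.1748,0,0,0,0,0,0,0.1748,0,0,0,0,0,0,0.1748,0,0,0,0,0,0,0.1748,0,0,0,0,0,0,0.1748,0,0,0,0,0,0,0.1748,0,0,0,0,0,0,0.1748,0,0.74,-5.63,0,0,0,0,0,0.74,-5.63,0,0,0,0,0,0.74,-5.63,0,0,0,0,0,0.74,-5.63,0,0,0,0,0,0,0,0,0,0,0,0,0,0,0,0,0,0,0]'
python3 -c "
from h import *
plan(.5699,.2688,.072,-.1135,1)"
```

```text
time_s: 24.4
ee_pos: [0.5698, 0.2687, 0.2919]
eef_rot: [3.141, 0.001, -0.112]
force: [-0.0, 0.4, 0.6]
grip_width: 0.0002
total t cm [ 0.04 -0.03 21.99] w [0.001  0.0014 0.0012] | if turn first, t [ 1.000e-02 -1.000e-02  2.199e+01] yaw -0.1123 t 24.4
```

```bash
python3 -m inch '[0,0,5,0,0,0,0,0,0,5,0,0,0,0,0,0,5,0,0,0,0,0,0,4,0,0,0,0,0,0,2,0,0,0,0,0,0,1,0,0,0,0,0,0,0,0,0,0,0,0,1,0,0,0,0,0,0,0.8,0,0,0,0,0,0,0.6,0,0,0,0,0,0,0.6,0,0,0,0,0,0,0.6,0,0,0,0,0,0,0.6,0,0,0,0,0,0,0.6,0,0,0,0,0,0,0,0,0,0,0,0]'
python3 -m inch '[0,0.3,0,0,0,0,0,0,0.2,0,0,0,0,0,0,0.1,0,0,0,0,0,0,0,0,0,0,0,0]'
```

```text
time_s: 26.28
ee_pos: [0.5644, 0.2205, 0.0729]
eef_rot: [3.141, 0.0, -0.113]
force: [-0.7, -0.3, -0.2]
grip_width: 0.0006
time_s: 26.78
ee_pos: [0.5638, 0.2157, 0.073]
eef_rot: [-3.141, -0.0, -0.113]
force: [0.7, 4.3, -1.3]
grip_width: 0.0003
```

```bash
python3 -m inch '[0,0.1,0,0,0,0,0,0,0.1,0,0,0,0,0,0,0,0,0,0,0,0]'; python3 -m inch '[0,0.1,0,0,0,0,0,0,0,0,0,0,0,0]'
```

```text
time_s: 27.15
ee_pos: [0.5638, 0.2156, 0.0731]
eef_rot: [-3.138, -0.001, -0.112]
force: [3.6, 18.3, -4.5]
grip_width: 0.0005
time_s: 27.4
ee_pos: [0.5637, 0.2155, 0.0731]
eef_rot: [-3.136, -0.002, -0.112]
force: [5.7, 24.3, -6.6]
grip_width: 0.0007
```

Firm stop at home. Retreating, then a last look.

```bash
python3 -m inch '[0,-1,0,0,0,0,0,0,-2,0,0,0,0,0,0,-2,-2,0,0,0,0,0,0,-5,0,0,0,0,0,0,-5,0,0,0,0,0,0,-5,0,0,0,0,0,0,-5,0,0,0,0,0,0,0,0,0,0,0,0,0,0,0,0,0,0]'
python3 - <<'E'
from h import *
np.set_printoptions(precision=4,suppress=True)
im,d,k=shot('wrist','w7.png'); P=cloud(k,d); i=im.astype(int)
c=np.array([.5467,.0651]);a=-.1135;B=np.array([[np.cos(a),-np.sin(a)],[np.sin(a),np.cos(a)]])
L=(P[...,:2]-c)@B
s=(P[...,2]>.107)&(P[...,2]<.135)&(abs(L[...,0])<.07)&(abs(L[...,1])<.056); print(s.sum(),cv2.minAreaRect(P[s][:,:2].astype('f4')))
for sx in(-1,1):
  for sy in(-1,1):
    q=P[s&(L[...,0]*sx>.04)&(L[...,1]*sy>.03)]; print(sx,sy,len(q),np.percentile(q[:,2],[50,90]) if len(q) else '')
red=(i[...,0]>120)&(i[...,1]<60)&(i[...,2]<60)&(P[...,2]>.05)&(P[...,2]<.107)&(L[...,1]>.1)
print('knob',np.median(L[red],0))
im,d,k=shot('top'); print(ctrl.get_obs()['time_s'])
cv2.imwrite('pics/fin.png',np.hstack([cv2.resize(im[60:300,140:540],(480,288)),cv2.resize(i[100:400,170:490].astype('uint8'),(307,288))])[:,:,::-1])
for n,z in dict(white_tray_grip=.05,bottle=0,tape=0,can=0,jar=0,brush=0,spatula=0).items():
    for r in ctrl.place_of('top',n)[:1]: print(n,round(r['score'],2),atz(k,*r['centre'],z))
E
```

```text
time_s: 28.52
ee_pos: [0.5688, 0.2623, 0.2919]
eef_rot: [3.141, 0.001, -0.113]
force: [0.6, -1.1, -0.4]
grip_width: 0.0006
0 ((0.0, 0.0), (0.0, 0.0), 0.0)
-1 -1 0 
-1 1 0 
1 -1 0 
1 1 0 
knob [0.0073 0.1395]
28.625
white_tray_grip 0.65 [0.556  0.0709 0.05  ]
bottle 0.9 [ 0.6386 -0.1362  0.    ]
tape 0.69 [ 0.3933 -0.032   0.    ]
can 0.87 [0.7689 0.0628 0.    ]
jar 0.63 [0.5626 0.4639 0.    ]
spatula 0.75 [ 0.7674 -0.1296  0.    ]
```

View pics/fin.png

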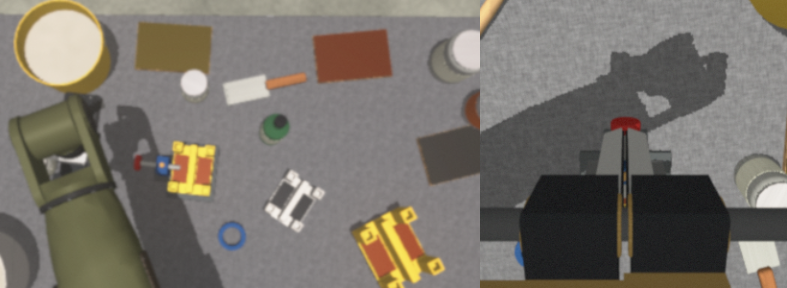

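Top picture: tray on the dock at (190,167), the other things in place; the shut fingers hide the knob in the wrist view. I'll open them for a clear check of latch and tray.

```bash
python3 -m inch '[0,4,-1,0,0,0,1,0,4,0,0,0,0,1,0,0,0,0,0,0,1,0,0,0,0,0,0,1,0,0,0,0,0,0,1,0,0,0,0,0,0,1,0,0,0,0,0,0,1,0,0,0,0,0,0,1,0,0,0,0,0,0,1]'
python3 - <<'E'
from h import *
np.set_printoptions(precision=4,suppress=True)
im,d,k=shot('wrist','w8.png'); P=cloud(k,d); i=im.astype(int)
c=np.array([.5467,.0651]);a=-.1135;B=np.array([[np.cos(a),-np.sin(a)],[np.sin(a),np.cos(a)]])
L=(P[...,:2]-c)@B
s=(P[...,2]>.107)&(P[...,2]<.135)&(abs(L[...,0])<.07)&(abs(L[...,1])<.056); print(s.sum(),cv2.minAreaRect(P[s][:,:2].astype('f4')))
for sx in(-1,1):
  for sy in(-1,1):
    q=P[s&(L[...,0]*sx>.04)&(L[...,1]*sy>.03)]; print(sx,sy,len(q),np.percentile(q[:,2],[50,90]) if len(q) else '')
red=(i[...,0]>120)&(i[...,1]<60)&(i[...,2]<60)&(P[...,2]>.05)&(P[...,2]<.107)&(L[...,1]>.1)
print('knob',np.median(L[red],0),np.percentile(L[red][:,1],[2,98]))
E
```

```text
time_s: 30.1
ee_pos: [0.56, 0.1825, 0.303]
eef_rot: [3.142, -0.0, -0.113]
force: [-0.2, -0.1, 0.3]
grip_width: 0.0875
2625 ((0.545259952545166, 0.06511092931032181), (0.10058502107858658, 0.12031062692403793), 83.63761138916016)
-1 -1 210 [0.1199 0.121 ]
-1 1 281 [0.1195 0.1208]
1 -1 180 [0.1196 0.1206]
1 1 231 [0.1189 0.1207]
knob [-0.0001  0.1358] [0.1298 0.1414]
```

View pics/w8.png

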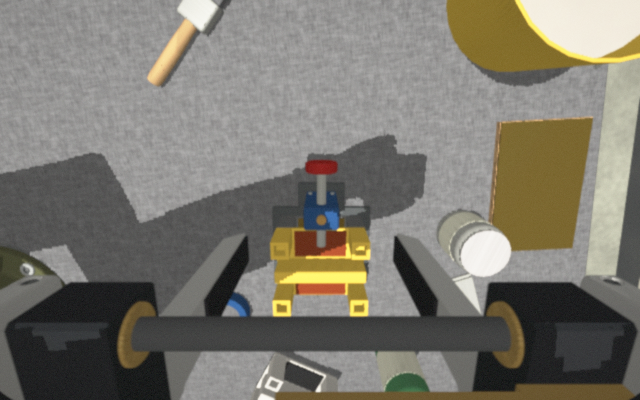

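The knob is home (0.1358, the same as at the start), the bolt reaches over the tray floor at (321,240), and the tray is level and centred.

```bash
python3 -c "
from station import ctrl
print(ctrl.hand_in())"
```

```text
the job is handed in; nothing more can be done
None
```

The job is done and handed in at about 30 s of the 66 s allowed. I pulled the latch out until it snapped, carried the smaller yellow tray level over the bottle, and lowered it gently onto the grey tray. Then I pushed the knob home against its firm stop, at about 24 N on the wrist.

**Last checks that agreed:**
- **Tray:** all four yellow corner posts stand at the same height, 120.6–121.0 mm measured against 122 mm expected. The camera read other known heights about 1–2 mm low too. The tray is within 1.5 mm of the dock's centre and square with it.
- **Latch:** the knob sits 135.8 mm from the dock's centre, the same as at the start, and the bolt shows over the tray floor.
- **Robot:** it stood clear, touching nothing.

**Checks that failed or disagreed:**
- **Knob, first look after the push:** it read 139.5 mm, because the shut fingers hid part of the knob. I opened them and looked again.
- **White tray:** in the final top picture the network took the docked yellow tray for it, so I have no final position for it. In the picture it stands where it was.
- **Brush:** the network did not find it in that picture. Its final position was not measured, and the arm never went near it.
- **Bottle, tape, can, jar and spatula:** their positions came out within about 12 mm of the first reading. I put this down to the network's scatter, because nothing touched them.

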